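# Shut and latch the stock-cage gate

## Task

Shut the gate of the small stock cage and latch it: lift the latch bar by its knob so that it passes over the front lip of the catch, swing the gate shut against its spring buffer, and let the bar drop fully down into the slot of the catch so that it holds the gate by itself. The catch was bolted on by eye, so feel for its back plate and treat it gently: never ram the bar or press it hard against the catch. Leave the other stock where it stands.

Things in the scene. Friction and masses are not known exactly. Their poses are not given: they have to be found in the camera images.
- cage: Small stock cage fixed to the table: aluminium posts, steel wire panels, 335 mm along y, 235 mm along x, 154 mm high. Origin: on the table, middle of the gate side. x is level, square to the shut gate, pointing into the cage (away from the robot); y is level along the shut gate, from its free edge to its hinge; z up. Front posts 25 mm square, centred at (0, 155) and (0, -155) mm.
- gate_hinge (a point): The gate's upright hinge axis, at table height, (0, 130, 0) mm in the cage; axes as the cage's.
- gate (a joint): Angle (rad) of the steel wire gate: 0 is shut, square across the opening; grows as the free edge swings out towards the robot (the free edge is at -y of the hinge and swings to -x). Leaf 238 mm long, 16 mm thick, 25 to 125 mm high, mid-plane 14 mm in front (-x) of the hinge axis. Light friction: it stays where it is left above 0.09 rad.
- buffer_tip (a point): Rubber tip of the spring buffer inside the cage, at rest. From about 0.09 rad down the gate's free end (230 mm from the hinge) presses on it: 1.5 N at first touch, 0.25 N more per mm, so the gate springs open unless latched.
- latch_bar (a joint): Angle (rad) of the latch bar on the gate's outer face: 0 is down (level, on its own stop), grows as its free end lifts, up to 0.5. Flat steel bar 8 mm thick (across the gate), 14 mm high, 0.2 to 0.35 kg; only its weight holds it down. Underside 118 mm above the table when down.
- bar_pivot (a point): Pivot of the latch bar, on the gate, at (-42, -60, 125) mm in the gate's axes (the cage's axes at gate_hinge, turned with the gate). The bar turns about the gate's x here and runs along -y to 250 mm from this point, some 70 mm past the gate's free edge.
- latch_knob (a point): Centre of the knob on the latch bar: a plain round upright steel pin, 16 mm in diameter, 50 mm tall, 150 mm from the pivot towards the free end; (-42, -210, 157) mm in the gate's axes when the bar is down. The bar's top is 25 mm below this point. Axes: the bar's: x across the gate (into the cage), y along the bar to its pivot, z along the pin.
- catch_mount (a point): Nominal middle of the catch's slot, at (-42, -155, 118) mm in the cage, level with the lowered bar's underside; cage axes. The catch is bolted to the post through slotted holes: the real slot lies anywhere up to 14 mm nearer to or farther from the robot along the cage's x, and this is not measured. Height and y are true.
- lip_nominal (a point): Nominal middle of the top of the catch's front lip (same unmeasured shift). Catch: dark steel, 24 mm wide along y; from front to back a lip 12 mm thick, 18 mm higher than catch_mount; a slot 12 mm wide for the 8 mm bar; an upright back plate reaching 67 mm above catch_mount. The bar clears the lip above 0.085 rad; lifted to 0.2 rad it still meets the back plate.
- film_roll_a: Bystander: blue film roll, 72 mm diameter, 100 mm tall, standing inside the cage; origin under its middle.
- carton_a: Bystander: cardboard carton 70 x 90 x 60 mm inside the cage; origin under its middle.
- carton_b: Bystander: cardboard carton 90 x 70 x 85 mm beside the hinge post; origin under its middle.
- white_box: Bystander: white box 60 x 80 x 50 mm beside the catch post; origin under its middle.
- wrench: Bystander: steel wrench lying flat on the table; origin under its middle.
- jar: Bystander: closed jar, 70 mm diameter, 90 mm tall, to the right; origin under its middle.
- film_roll_b: Bystander: blue film roll, 80 mm diameter, 120 mm tall, to the left; origin under its middle.

How it is judged:
By the outcome, as a careful person would: the job done as asked, in the order asked, and still so for the second after the job is handed in, with the robot touching nothing.
It also fails if it takes over 58 s, if anything falls off the work surface, if the arm or the gripper's body presses on something with over 40 N, if the wrist force passes 120 N, or if a joint passes its speed limit or range.

## Robot

A 7-joint arm with a two-finger parallel gripper is mounted at the origin on the work surface. World frame = base frame: x ahead of the robot, y to its left, z up, the work surface at z = 0. Lengths are in m, angles in rad, forces in N, time in s.
With the tool pointing down it reaches from about 0.35 to 0.9 m from the base axis. Payload 19.9 kg.
Tool frame: the origin (TCP) lies between the finger pads; the fingertips stand 19 mm ahead of it and the grasp point (between the pads) is the TCP; z points along the fingers, y is the line along which they close (so a half turn about z gives the same grasp; the last joint's range is limited). The gripper opens to 94 mm and grips with 3 to 60 N. Pads are 16 mm wide; open, the fingers measure 119 mm over their backs; the gripper's body (75 mm by 177 mm) begins 78 mm behind the grasp point.
Start: joints at [1.111, 0.417, -0.01, 1.614, 0.005, 1.111, -0.053], TCP at [0.254, -0.571, 0.202] pointing down, gripper open.
Joint ranges: [-2.81, 2.81], [-0.39, 2.02], [-1.27, 1.25], [0.06, 2.57], [-1.19, 4.33], [0.19, 2], [-2.82, 2.82]. Speed limits (rad/s): [1.89, 1.89, 2.39, 2.39, 3.01, 3.01, 3.01].

## Interface

Orientations are given as a 3x3 rotation matrix whose columns are the frame's x, y, z axes.
In Python, from rig import robot gives the robot as it stands. Calls block until the motion is done:
- robot.move_ptp(position, orientation): joint-space move of the TCP to a pose.
- robot.move_linear(position, velocity=0.15, frame=None, threshold=None): straight line of the TCP; frame=None keeps the orientation; velocity is the mean speed in m/s. With threshold (N) it stops when the force on the tool has changed by that much, and returns True; else False.
- robot.goto_joints(angles): joint-space move.
- robot.gripper_to(opening): finger opening in m; the grip force is fixed at half the most; returns when the fingers have stopped.
- robot.pause(seconds).
- robot.ik(position, orientation): joint angles nearest the present ones, or None.
- robot.get_state(): the state.
- robot.grab_frame(name): name is "side" or "top"; returns the picture (420x560x3 uint8, red, green, blue); there is no depth.
- robot.camera_info(name): a dict with "fx", "fy", "cx", "cy" (pixels), "rvec" (rotation vector, rad) and "tvec" (3), from world to camera coordinates, as OpenCV has them. Camera axes: x right, y down, z forward; pixel columns grow to the right and rows downward; lengths in m; the calibration is good to about 2 mm. A picture is of the moment at which its call begins. camera_info takes no time and is no camera call.
A pose or a line that the arm cannot do raises robot.PlanningError and nothing moves.
- robot.sign_off(): hands the job in; it is judged then, once.
The state is a dict: "time": time; "qpos": joint angles; "joint_vel": joint speeds; "effort": joint torques, N m; "ee_pos": TCP position; "tool_rot": TCP orientation; "force": force on the tool from outside, world axes, zero at the start; "moment": the same for the moment, N m; "opening": finger opening in m; "grasp_force": force on a finger pad.
Only numpy, scipy, OpenCV 4.12 (cv2) and the standard library are available. Lean on these libraries where they do the work, as an engineer would, in place of code of your own. Each camera call takes 0.05 s, during which the arm holds its last target. There are 200 camera calls.

## Working session

There is one attempt and no reset: what is moved stays moved. The work goes in short steps, each a Python script; the robot and the scene stay as the last script left them, time stands still between calls to the robot, and variables do not carry over. Pictures are saved under pics/ and viewed, at most 11 in all, crops included, and the job is handed in when it is done.

```bash
mkdir -p pics; ls; python3 - <<'E'
from rig import robot
import cv2
for n in("side","top"):
    im=robot.grab_frame(n); cv2.imwrite(f"pics/{n}0.png",im[:,:,::-1]); print(robot.camera_info(n))
s=robot.get_state(); print(s)
E
```

```text
pics
{'fx': 394.71815066032576, 'fy': 394.71815066032576, 'cx': 279.5836164903475, 'cy': 213.52465608279275, 'rvec': array([ 0.53078077,  2.5737269 , -1.3744893 ]), 'tvec': array([ 0.50777157, -0.03094601,  1.61437284])}
{'fx': 432.9041209169847, 'fy': 432.9041209169847, 'cx': 284.5729716147622, 'cy': 206.43234172360533, 'rvec': array([ 2.10880173, -2.1278294 ,  0.19852344]), 'tvec': array([0.02551179, 0.60180469, 1.41497463])}
{'time': 0.1, 'qpos': array([ 1.11053422,  0.41791538, -0.01033119,  1.6141098 ,  0.00473791,
        1.11069498, -0.05301797]), 'joint_vel': array([-0.00102882, -0.00197978, -0.00050895, -0.00209417, -0.00040063,
       -0.00117814,  0.00010177]), 'effort': array([ 1.14242994e-03, -8.52587199e+01,  6.39576931e-01, -4.26695716e+01,
       -4.89989889e-02,  1.64179550e-02,  4.28069416e-05]), 'ee_pos': array([ 0.25399886, -0.57068473,  0.2010888 ]), 'tool_rot': array([[ 9.13579706e-01,  4.06659345e-01, -5.45975823e-04],
       [ 4.06659697e-01, -9.13579208e-01,  9.60096114e-04],
       [-1.08360103e-04, -1.09915069e-03, -9.99999390e-01]]), 'force': array([-1.0658197 ,  0.4520575 ,  0.14706793]), 'moment': array([-0.00806493, -0.02992705,  0.0048067 ]), 'grasp_force': 0.0, 'opening': 0.09395283726959994}
```

View pics/side0.png

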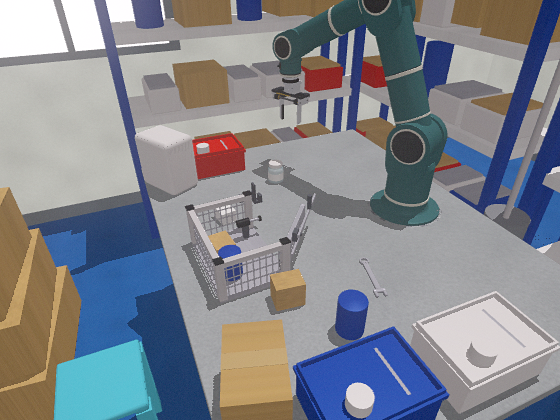

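View pics/top0.png

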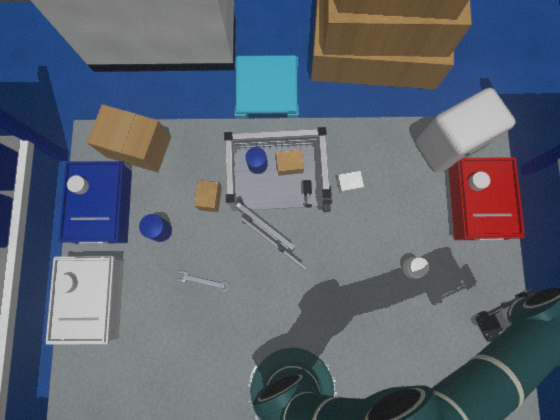

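The side view shows the cage with its gate ajar. The top view shows the cage at about (228–328, 130–205), with the gate swung out from (238,203) to (305,268). The catch is near (327,203). Next I'll enlarge both views.

```bash
python3 - <<'E'
import cv2
a=cv2.imread("pics/top0.png")[120:280,215:375]; cv2.imwrite("pics/t1.png",cv2.resize(a,(600,600)[:2] if 0 else (600,600),interpolation=cv2.INTER_CUBIC))
a=cv2.imread("pics/side0.png")[170:310,180:340]; cv2.imwrite("pics/s1.png",cv2.resize(a,(640,560),interpolation=cv2.INTER_CUBIC))
E
```

```text
(no output)
```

View pics/t1.png

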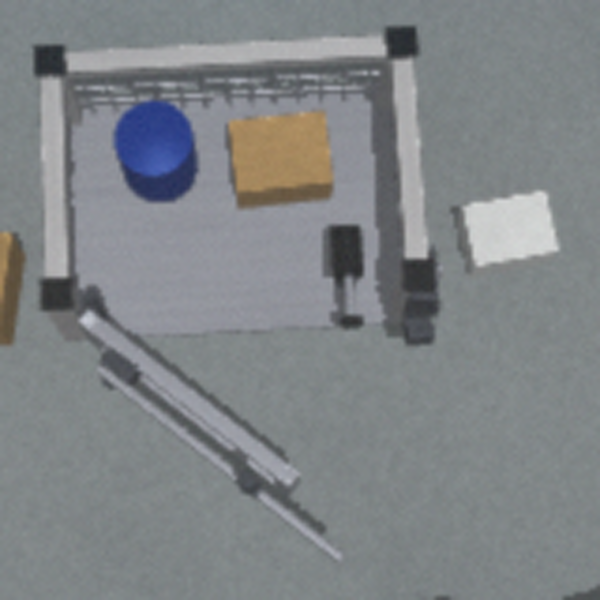

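View pics/s1.png

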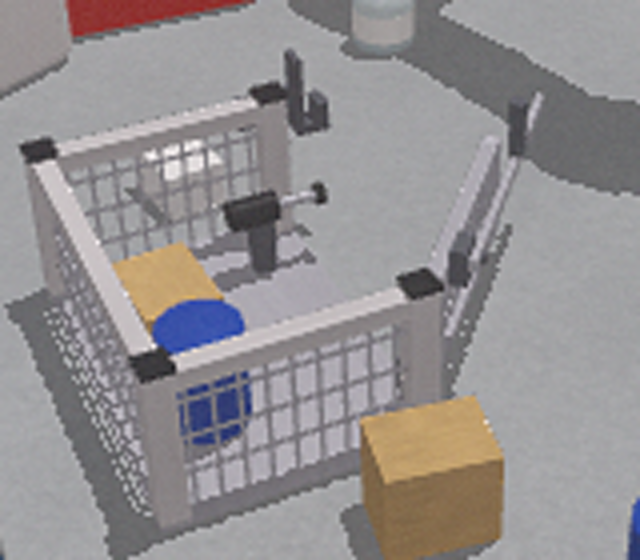

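The crops show four dark post caps, which I'll use for the cage pose. They also show the bar tip at (340,556) in the top crop and (540,96) in the side crop. The knob top is at about (247,484) and (519,103). I'll fit the cage pose and the gate angle jointly.

```bash
cat > h.py <<'E'
import numpy as np, cv2
from scipy.spatial.transform import Rotation as R
def Rz(a): return R.from_euler('z',a).as_matrix()
def gate2cage(p,g): # opening: free edge (-y) swings to -x  => negative rotation about z
    return np.array([0,.130,0])+Rz(-g)@np.asarray(p,float)
def cage2w(p,c): return np.array([c[0],c[1],0])+Rz(c[2])@np.asarray(p,float)
def bar(r,lift): # point at r mm along the bar, dz above bar pivot, in gate axes
    d=np.array(r,float)  # rel pivot (x,y,z); lift rotates about x so that -y goes up
    return np.array([-.042,-.060,.125])+R.from_euler('x',-lift).as_matrix()@d
def proj(ci,P):
    K=np.array([[ci['fx'],0,ci['cx']],[0,ci['fy'],ci['cy']],[0,0,1.]])
    return cv2.projectPoints(np.array(P,float).reshape(-1,1,3),ci['rvec'],ci['tvec'],K,None)[0].reshape(-1,2)
E
python3 - <<'E'
from rig import robot
from h import *
from scipy.optimize import least_squares
T=np.array([[57,293],[418,274],[401,42],[49,60],[340,556],[247,484]])/3.75+[215,120]
S=np.array([[420,284],[268,94],[38,150],[152,362],[540,96],[519,103]])/4+[180,170]
ct,cs=robot.camera_info("top"),robot.camera_info("side")
def res(p):
    c=p[:3]; g=p[3]
    P=[cage2w(q,c) for q in [(0,.155,.154),(0,-.155,.154),(.21,-.155,.154),(.21,.155,.154)]]
    P+=[cage2w(gate2cage(bar(b,0),g),c) for b in [(0,-.25,.007),(0,-.15,.057)]]
    return np.r_[(proj(ct,P)-T).ravel(),(proj(cs,P)-S).ravel()]
r=least_squares(res,[.65,0,0,.6],loss='soft_l1')
np.set_printoptions(precision=3,suppress=True)
print(r.x); print(res(r.x).reshape(-1,2))
c=r.x[:3];g=r.x[3]
print("knob",cage2w(gate2cage(bar((0,-.15,.032),0),g),c))
for gg in(g,.3,.1,0):print(gg,"knob lifted .2",cage2w(gate2cage(bar((0,-.15,.032),.2),gg),c))
np.save("fit.npy",r.x)
# where catch slot: back plate top and lip top in images vs shift
for sh in(-.014,0,.014):
    P=[cage2w(q,c) for q in [(-.042+sh-.012,-.155,.136),(-.042+sh+.011,-.155,.185)]]
    print(sh,(proj(ct,P)-[215,120])*3.75,(proj(cs,P)-[180,170])*4)
print(robot.get_state()['time'])
E
```

```text
[0.62  0.04  0.043 0.718]
[[-0.718 -0.385]
 [-0.019 -0.292]
 [ 0.068 -0.671]
 [-0.302 -0.691]
 [ 0.201  0.461]
 [-0.224 -1.577]
 [ 0.262 -0.749]
 [ 0.357 -0.795]
 [ 0.4   -0.596]
 [ 0.241  0.067]
 [ 0.26  -1.   ]
 [ 0.199 -0.712]]
knob [0.45  0.033 0.157]
0.7181079687429033 knob lifted .2 [0.456 0.04  0.186]
0.3 knob lifted .2 [ 0.523 -0.013  0.186]
0.1 knob lifted .2 [ 0.561 -0.028  0.186]
0 knob lifted .2 [ 0.581 -0.032  0.186]
-0.014 [[421.591 355.086]
 [425.046 317.565]] [[339.502  90.605]
 [314.171  49.581]]
0 [[420.446 339.001]
 [423.857 301.032]] [[325.499  94.123]
 [299.729  53.045]]
0.014 [[419.306 322.977]
 [422.673 284.564]] [[311.401  97.665]
 [285.187  56.533]]
0.1
```

Residuals are at most about 1.5 px, and the hinge geometry and heights are consistent. The gate is at about 0.72 rad. Next I'll grip the knob with the fingers closing across the gate.

```bash
cat >> h.py <<'E'
F=np.load("fit.npy") if __import__('os').path.exists("fit.npy") else None
T0=np.array([[0,1,0],[1,0,0],[0,0,-1.]])  # tool y = gate x, z down
def pose(g,lift,up=.002):
    c=F[:3]; p=cage2w(gate2cage(bar((0,-.15,.032+up),lift),g),c)
    return p, Rz(c[2]-g)@R.from_euler('x',-lift).as_matrix()@T0
def go(robot,g,lift,v=.06,**k):
    p,r=pose(g,lift); return robot.move_linear(p,velocity=v,frame=r,**k)
def st(robot,g,lift=0):
    s=robot.get_state(); f=Rz(F[2]-g).T@s['force']
    print(f"t={s['time']:.2f} g={g:.3f} l={lift:.3f} f_gate={np.round(f,1)} m={np.round(s['moment'],2)} open={s['opening']*1e3:.1f} grip={s['grasp_force']:.1f}")
    return s,f
E
python3 - <<'E'
from rig import robot
from h import *
g=F[3]
for gg in(.7,.4,.1,0,-.05):
    for l in(0,.2,.25): print(gg,l,np.round(q,2) if (q:=robot.ik(*pose(gg,l))) is not None else None)
p,r=pose(g,0)
robot.move_ptp(p+[0,0,.10],r)
robot.move_linear(p,velocity=.1)
st(robot,g); im=robot.grab_frame("top"); cv2.imwrite("pics/t2.png",cv2.resize(im[180:300,220:360,::-1],(700,600),interpolation=cv2.INTER_CUBIC))
im=robot.grab_frame("side"); cv2.imwrite("pics/s2.png",cv2.resize(im[130:270,220:360,::-1],(600,600),interpolation=cv2.INTER_CUBIC))
E
```

```text
0.7 0 [ 0.44  0.21 -0.64  2.05  0.16  0.93 -0.94]
0.7 0.2 [ 0.35  0.3  -0.7   1.9   0.32  1.2  -1.14]
0.7 0.25 [ 0.33  0.33 -0.71  1.87  0.35  1.27 -1.18]
0.4 0 [ 0.45  0.29 -0.57  1.94  0.19  0.96 -0.57]
0.4 0.2 [ 0.36  0.33 -0.64  1.85  0.39  1.17 -0.8 ]
0.4 0.25 [ 0.33  0.35 -0.65  1.82  0.43  1.23 -0.85]
0.1 0 [ 0.48  0.41 -0.59  1.8   0.26  1.01 -0.27]
0.1 0.2 [ 0.4   0.41 -0.66  1.77  0.48  1.15 -0.51]
0.1 0.25 [ 0.38  0.41 -0.68  1.76  0.53  1.2  -0.56]
0 0 [ 0.49  0.45 -0.61  1.75  0.29  1.03 -0.18]
0 0.2 [ 0.41  0.43 -0.67  1.73  0.51  1.15 -0.41]
0 0.25 [ 0.39  0.44 -0.7   1.73  0.56  1.19 -0.47]
-0.05 0 [ 0.49  0.47 -0.62  1.72  0.31  1.05 -0.14]
-0.05 0.2 [ 0.41  0.45 -0.68  1.72  0.52  1.15 -0.37]
-0.05 0.25 [ 0.4   0.45 -0.7   1.72  0.58  1.19 -0.42]
t=3.52 g=0.718 l=0.000 f_gate=[ 0.6 -0.9 -0.5] m=[-0.04 -0.06  0.01] open=93.9 grip=0.0
```

View pics/s2.png

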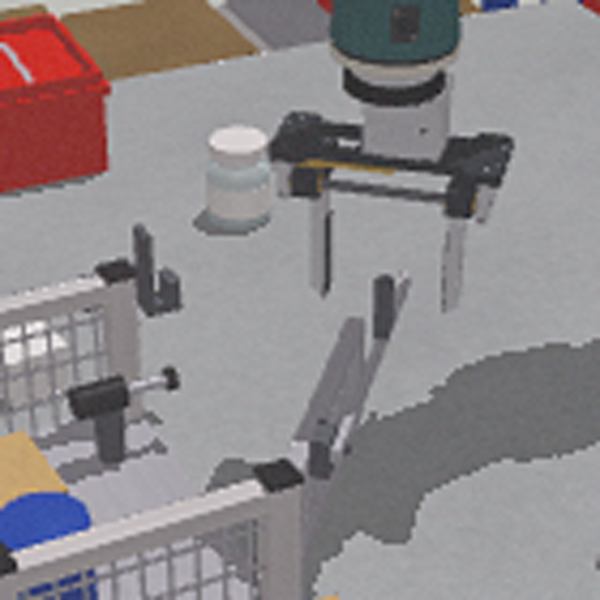

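The knob, at about (383,305), sits between the finger tips at (325,295) and (450,310). The tips look a little high, so I'll check that numerically.

```bash
python3 - <<'E'
from rig import robot
from h import *
s=robot.get_state(); p,r=pose(F[3],0); print(s['ee_pos'],p, s['tool_rot'].round(3))
P=[p+r@np.array([0,d,.019]) for d in(-.047,.047)]+[p+[0,0,-.027],p+[0,0,.023]]
print((proj(robot.camera_info('side'),P)-[220,130])*600/140)
print((proj(robot.camera_info('top'),P)-[220,180])*5)
E
```

```text
[0.4505911  0.03265271 0.15949353] [0.45026582 0.03265388 0.159     ] [[ 0.625  0.78   0.001]
 [ 0.78  -0.625 -0.   ]
 [ 0.     0.001 -1.   ]]
[[441.30676014 331.17015495]
 [327.44950032 315.26642387]
 [383.6308685  331.44410125]
 [385.49359093 278.73311828]]
[[257.72335406 402.91976594]
 [350.21287514 285.59128867]
 [304.38298933 345.15550161]
 [303.21192167 337.44897727]]
```

View pics/t2.png

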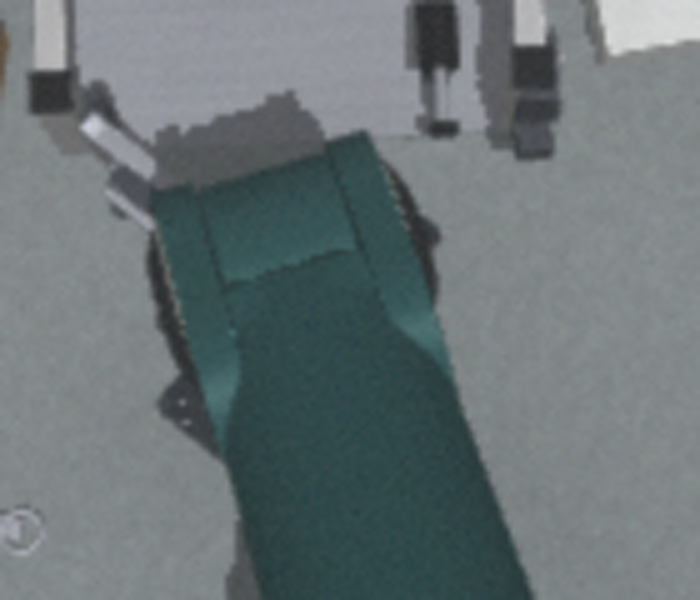

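Calibration for the knob matches (384,279–331). The open tips sit about 15 mm high, which looks like linkage retraction when the gripper is open. The top view is covered by the arm. I'll close the gripper and watch the forces, then lift.

```bash
python3 - <<'E'
from rig import robot
from h import *
g=F[3]
robot.gripper_to(.014); st(robot,g)
cv2.imwrite("pics/s3.png",cv2.resize(robot.grab_frame("side")[130:270,220:360,::-1],(600,600),interpolation=cv2.INTER_CUBIC))
for l in(.05,.1,.15,.2): print(go(robot,g,l,.05,threshold=25)); st(robot,g,l)
cv2.imwrite("pics/s4.png",cv2.resize(robot.grab_frame("side")[130:270,220:360,::-1],(600,600),interpolation=cv2.INTER_CUBIC))
a=[cv2.imread(f"pics/s{i}.png") for i in(3,4)]
cv2.imwrite("pics/s34.png",cv2.resize(np.hstack([x[100:500,150:550] for x in a]),(800,400)))
E
```

```text
t=4.83 g=0.718 l=0.000 f_gate=[ 0.6  0.1 -0.3] m=[ 0.02 -0.07 -0.01] open=15.1 grip=30.0
False
t=5.18 g=0.718 l=0.050 f_gate=[ 0.4 -0.2 -1.1] m=[ 0.01  0.01 -0.03] open=15.4 grip=30.0
False
t=5.48 g=0.718 l=0.100 f_gate=[-0.  -0.4 -1.5] m=[ 0.17 -0.14 -0.02] open=15.3 grip=30.0
False
t=5.78 g=0.718 l=0.150 f_gate=[ 0.4  0.7 -2.3] m=[ 0.25 -0.23 -0.01] open=15.6 grip=30.0
False
t=6.08 g=0.718 l=0.200 f_gate=[-0.3 -0.6 -2.9] m=[ 0.3  -0.26 -0.03] open=15.1 grip=30.0
```

View pics/s34.png

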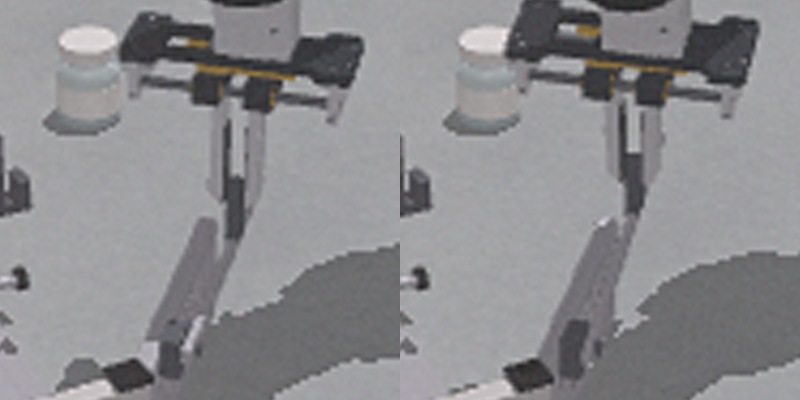

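The pads hold the upper part of the knob, at about (232,190), with 30 N. The bar has lifted, and the knob rose by about 24 px. Next I'll swing the gate in to 0.10 rad.

```bash
python3 - <<'E'
from rig import robot
from h import *
for g in np.linspace(F[3],.11,9)[1:]:
    if go(robot,g,.2,.07,threshold=15): print("stop"); st(robot,g,.2); break
    st(robot,g,.2)
cv2.imwrite("pics/s5.png",cv2.resize(robot.grab_frame("side")[130:270,200:340,::-1],(600,600),interpolation=cv2.INTER_CUBIC))
E
```

```text
t=6.51 g=0.642 l=0.200 f_gate=[ 0.2  1.6 -3.3] m=[ 0.41 -0.46 -0.03] open=15.3 grip=30.0
t=6.88 g=0.566 l=0.200 f_gate=[-0.3 -0.9 -1. ] m=[ 0.03 -0.07  0.01] open=15.2 grip=30.0
t=7.26 g=0.490 l=0.200 f_gate=[-0.8 -2.8 -0.5] m=[-0.43  0.27 -0.01] open=15.1 grip=30.0
t=7.63 g=0.414 l=0.200 f_gate=[-0.5 -5.2  0.8] m=[-0.88  0.44 -0.09] open=14.8 grip=30.0
t=8.01 g=0.338 l=0.200 f_gate=[-0.7 -5.7  1.7] m=[-1.21  0.58 -0.06] open=15.2 grip=30.0
t=8.38 g=0.262 l=0.200 f_gate=[-2.1 -5.8  1.9] m=[-1.39  0.51 -0.07] open=15.4 grip=30.0
t=8.76 g=0.186 l=0.200 f_gate=[-1.1 -6.6  2.7] m=[-1.57  0.47 -0.08] open=15.3 grip=30.0
t=9.13 g=0.110 l=0.200 f_gate=[-2.1 -8.1  1.9] m=[-1.73  0.39 -0.09] open=15.2 grip=30.0
```

View pics/s5.png

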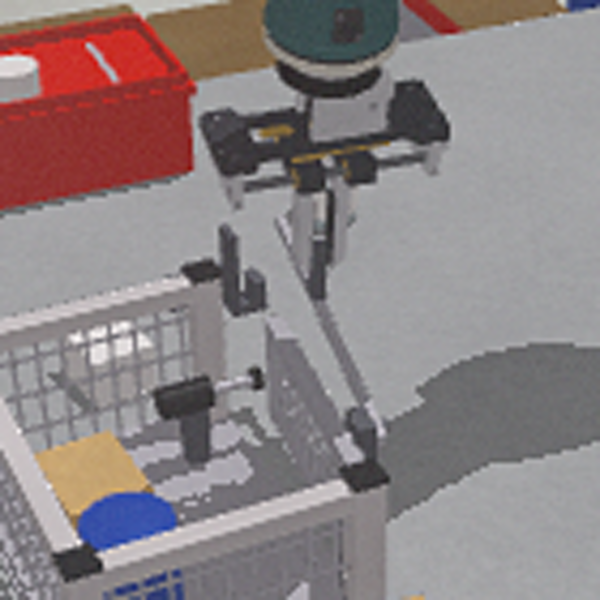

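The bar is raised and clear of the lip, with its tip at about (283,222) and the catch at (240,270). I'll first relieve the radial strain on the knob. Then I'll close in roughly 1 mm steps, comparing the force with the buffer model, to feel for the back plate.

```bash
cat >> h.py <<'E'
def go2(robot,g,lift,dy,v=.04,**k):
    p,r=pose(g,lift); return robot.move_linear(p+Rz(F[2]-g)@[0,dy,0],velocity=v,frame=r,**k)
def force(robot,g,n=4):
    f=[]
    for _ in range(n): robot.pause(.04); f.append(Rz(F[2]-g).T@robot.get_state()['force'])
    return np.mean(f,0)
def buf(g): # knob force expected from the buffer
    return (1.5+250*.23*(.09-g))*.23/.21 if g<.09 else 0.
E
python3 - <<'E'
from rig import robot
from h import *
dy=0.; f=force(robot,.11)
while f[1]<-2.5 and dy>-.004:
    dy-=.001; go2(robot,.11,.2,dy); f=force(robot,.11); print(dy,f.round(1))
g=.11; base=force(robot,g,6)[0]; print("base",base); cnt=0; st(robot,g)
while g>-.06:
    g-=.02 if g>.071 else .004
    hit=go2(robot,g,.2,dy,threshold=9); f=force(robot,g)
    ex=base-buf(g)-f[0]; print(f"{g:.3f} f={f.round(1)} excess={ex:.1f}",hit)
    if hit or ex>4: print("CONTACT?"); break
np.save("dy.npy",[g,dy,base]); st(robot,g)
E
```

```text
-0.001 [-0.7 -1.7 -0.7]
base -0.3993511941513017
t=10.02 g=0.110 l=0.000 f_gate=[-0.5 -0.6 -2.2] m=[ 0.21  0.02 -0.02] open=15.4 grip=30.0
0.090 f=[ 0.   0.6 -2.3] excess=-0.4 False
0.070 f=[-1.9  1.9 -3.4] excess=-1.4 False
0.066 f=[-2.2  3.2 -3.8] excess=-1.4 False
0.062 f=[-2.1  3.9 -3.9] excess=-1.7 False
0.058 f=[-2.2  4.6 -4.3] excess=-1.9 False
0.054 f=[-2.5  5.1 -4.1] excess=-1.8 False
0.050 f=[-2.9  4.4 -4.7] excess=-1.7 False
0.046 f=[-3.   4.6 -4.1] excess=-1.8 False
0.042 f=[-3.8  4.3 -4.4] excess=-1.2 False
0.038 f=[-3.9  4.4 -4.6] excess=-1.4 False
0.034 f=[-3.6  4.3 -4.5] excess=-2.0 False
0.030 f=[-3.9  4.6 -4.3] excess=-2.0 False
0.026 f=[-4.3  4.1 -3.9] excess=-1.8 False
0.022 f=[-4.3  5.  -4.4] excess=-2.0 False
0.018 f=[-4.6  4.6 -4. ] excess=-2.0 False
0.014 f=[-4.8  4.3 -4.7] excess=-2.0 False
0.010 f=[-5.3  5.  -4.3] excess=-1.8 False
0.006 f=[-5.5  4.7 -3.8] excess=-1.9 False
0.002 f=[-5.1  4.6 -4.4] excess=-2.5 False
-0.002 f=[-5.9  5.  -3.6] excess=-1.9 False
-0.006 f=[-6.1  4.6 -4.3] excess=-2.0 False
-0.010 f=[-6.4  4.7 -4.8] excess=-2.0 False
-0.014 f=[-7.1  5.  -4.1] excess=-1.5 False
-0.018 f=[-7.   4.3 -4.2] excess=-1.9 False
-0.022 f=[-7.2  4.6 -4.1] excess=-1.9 False
-0.026 f=[-7.7  4.5 -4.6] excess=-1.7 False
-0.030 f=[-7.5  4.9 -3.8] excess=-2.1 False
-0.034 f=[-8.3  4.6 -4.2] excess=-1.6 False
-0.038 f=[-8.2  4.7 -4.6] excess=-1.9 False
-0.042 f=[-9.6  5.3 -3.7] excess=-0.8 False
-0.046 f=[-15.6   5.9  -1. ] excess=5.0 False
CONTACT?
t=22.93 g=-0.046 l=0.000 f_gate=[-15.7   5.3  -0.4] m=[ 1.3   3.69 -0.81] open=15.4 grip=30.0
```

Contact with the back plate is clear at g≈-0.0413. That puts the slot at about +10 mm, which agrees with the pictures (8–10 mm). I'll back off 2 mm to the slot centre and lower gently.

```bash
python3 - <<'E'
from rig import robot
from h import *
_,dy,base=np.load("dy.npy"); g=-.0343
go2(robot,g,.2,dy,.02); print(force(robot,g,3).round(1))
for l in(.15,.11,.09,.075,.06,.04,.02):
    hit=go2(robot,g,l,dy,.03,threshold=6); f=force(robot,g,3); print(l,f.round(1),hit)
    if hit or f[2]>1.5: print("STOP"); break
st(robot,g,l)
cv2.imwrite("pics/s6.png",cv2.resize(robot.grab_frame("side")[150:270,200:320,::-1],(600,600),interpolation=cv2.INTER_CUBIC))
E
```

```text
[-8.5  4.3 -4.2]
0.15 [-8.3  0.  -0.7] True
STOP
t=23.66 g=-0.034 l=0.150 f_gate=[-8.2 -1.  -0.7] m=[ 0.01  1.79 -0.48] open=15.1 grip=30.0
```

View pics/s6.png

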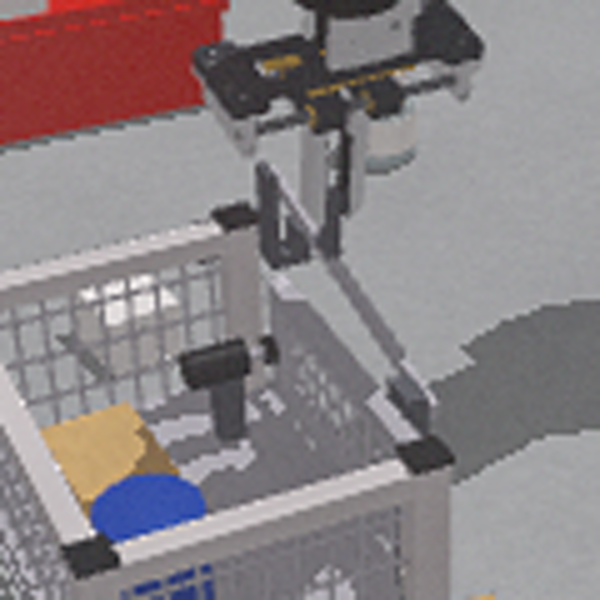

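The stop was only radial strain easing (fy 4→0, fz still ≤0). The picture shows the bar high and just in front of the back plate, at about (268,170). I'll continue lowering.

```bash
python3 - <<'E'
from rig import robot
from h import *
_,dy,base=np.load("dy.npy"); g=-.0343
for l in(.15,.13,.11,.095,.08,.065,.05,.035,.02):
    hit=go2(robot,g,l,dy,.03,threshold=10); f=force(robot,g,3); print(l,f.round(1),hit)
    if hit or f[2]>5 or f[0]<-13: print("STOP"); break
st(robot,g,l); print(robot.get_state()['ee_pos']-pose(g,l)[0])
cv2.imwrite("pics/s7.png",cv2.resize(robot.grab_frame("side")[150:270,200:320,::-1],(600,600),interpolation=cv2.INTER_CUBIC))
E
```

```text
0.15 [-8.1  1.2 -1.4] True
STOP
t=24.09 g=-0.034 l=0.150 f_gate=[-9.1  1.3 -1.7] m=[ 0.4   1.72 -0.37] open=15.0 grip=30.0
[-0.00239849 -0.0013448  -0.00178341]
```

View pics/s7.png

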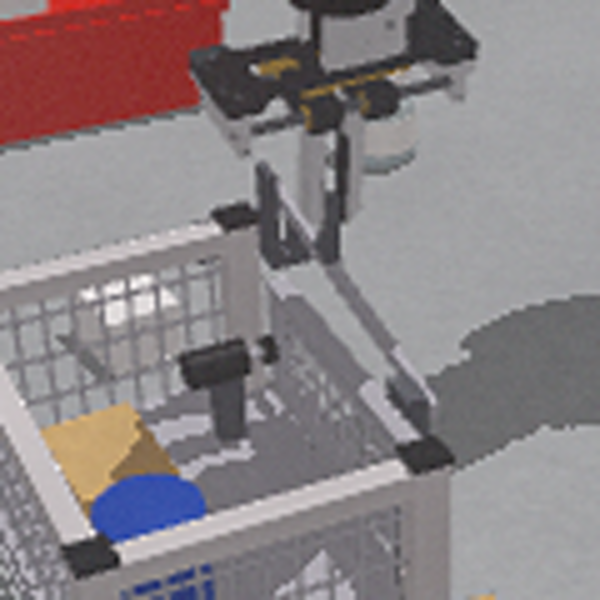

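Another early stop on a transient. The bar is still free, about 15 mm above the lip. I'll finish this pose without a threshold and check where the TCP actually settles.

```bash
cat >> h.py <<'E'
def err(robot,g,l): # actual minus nominal TCP, gate axes, mm
    return (Rz(F[2]-g).T@(robot.get_state()['ee_pos']-pose(g,l)[0])*1e3).round(2)
E
python3 - <<'E'
from rig import robot
from h import *
_,dy,base=np.load("dy.npy"); g=-.0343
for gg,l in((g,.15),(g,.12),(-.0413,.12),(-.0443,.12)):
    go2(robot,gg,l,dy,.02); print(gg,l,force(robot,gg,5).round(1),err(robot,gg,l))
print(robot.get_state()['time'])
E
```

```text
-0.0343 0.15 [-7.7  5.  -3.8] [-1.   -0.98 -0.48]
-0.0343 0.12 [-7.8  5.  -3.9] [-1.06 -0.98 -0.49]
-0.0413 0.12 [-8.6  4.9 -4.2] [-1.18 -0.95 -0.54]
-0.0443 0.12 [-13.3   5.6  -1.3] [-1.74 -0.89 -0.65]
26.125
```

The contact is repeatable: commanded g≈-0.0416, with arm compliance of about 0.13 mm/N. I'll go to the slot centre and lower in small checked steps.

```bash
python3 - <<'E'
from rig import robot
from h import *
_,dy,base=np.load("dy.npy"); g=-.0346
go2(robot,g,.12,dy,.02)
for l in(.105,.095,.087,.08,.073,.066,.055,.04,.025):
    go2(robot,g,l,dy,.02); f=force(robot,g,2); print(l,f.round(1),err(robot,g,l))
    if f[2]>1 or f[0]<-12 or f[0]>-4: print("STOP"); break
st(robot,g,l)
cv2.imwrite("pics/s8.png",cv2.resize(robot.grab_frame("side")[150:270,200:320,::-1],(600,600),interpolation=cv2.INTER_CUBIC))
E
```

```text
0.105 [-8.9  5.5 -3.6] [-1.1  -0.97 -0.51]
0.095 [-7.6  5.6 -4. ] [-1.07 -0.94 -0.51]
0.087 [-7.1  5.1 -4.1] [-1.07 -0.93 -0.51]
0.08 [-8.7  5.3 -3.5] [-1.07 -0.92 -0.49]
0.073 [-7.9  4.7 -3.9] [-1.08 -0.95 -0.5 ]
0.066 [-7.6  4.5 -3.2] [-1.07 -0.92 -0.49]
0.055 [-7.6  5.1 -4.1] [-1.1  -0.96 -0.53]
0.04 [-8.2  5.9 -3.5] [-1.1  -0.91 -0.52]
0.025 [-8.3  5.8 -3.2] [-1.06 -0.87 -0.49]
t=29.43 g=-0.035 l=0.025 f_gate=[-9.1  5.3 -3.6] m=[ 1.27  1.79 -0.08] open=14.6 grip=30.0
```

The bar went past the lip freely and sits in the slot. I'll lower it the rest of the way, ease the gate onto the lip, release and retreat.

```bash
python3 - <<'E'
from rig import robot
from h import *
_,dy,base=np.load("dy.npy"); g=-.0346
for l in(.015,.007,.001):
    go2(robot,g,l,dy,.02); f=force(robot,g,2); print(l,f.round(1))
    if f[2]>1: break
for g in(-.031,-.028): go2(robot,g,l,dy,.02); print(g,force(robot,g,2).round(1))
robot.gripper_to(.04); robot.pause(.2); st(robot,g)
p=robot.get_state()['ee_pos']; robot.move_linear(p+[0,0,.10],velocity=.1)
robot.gripper_to(.06)
q=robot.get_state()['ee_pos']; robot.move_linear(q+[-.12,-.12,.03],velocity=.15); st(robot,g)
cv2.imwrite("pics/s9.png",cv2.resize(robot.grab_frame("side")[150:270,200:320,::-1],(600,600),interpolation=cv2.INTER_CUBIC))
E
```

```text
0.015 [-7.5  5.4 -3.5]
0.007 [-7.8  5.  -3.3]
0.001 [-7.6  5.6 -0.5]
-0.031 [-7.6  5.6  0.4]
-0.028 [-7.4  5.5  0.7]
t=31.93 g=-0.028 l=0.000 f_gate=[-0.6 -0.9 -0.4] m=[-0.05 -0.1  -0.02] open=40.4 grip=0.0
t=34.91 g=-0.028 l=0.000 f_gate=[-0.4 -0.6  0.2] m=[-0.01 -0.13  0.  ] open=60.0 grip=0.0
```

View pics/s9.png

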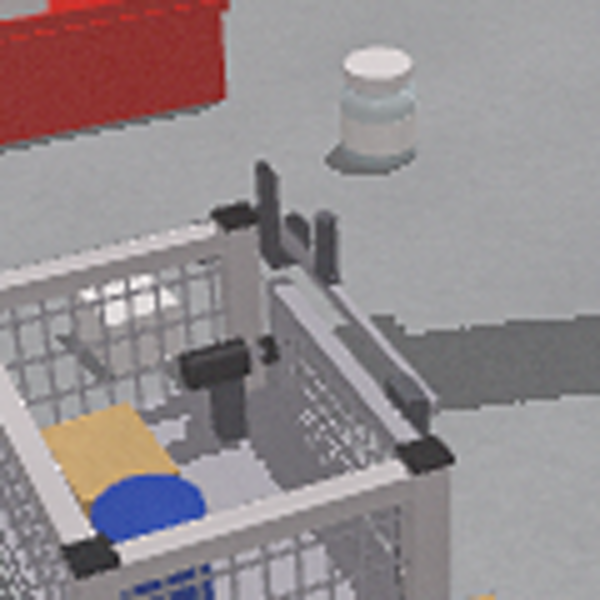

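The gate is shut and the bar lies level in the slot between the back plate at (268,215) and the lip at (297,228). It is holding against the buffer, and the arm is clear.

```bash
python3 -c "
from rig import robot
print(robot.sign_off())"
```

```text
the job is handed in; nothing more can be done
None
```

The gate is shut and latched: the bar is down in the catch's slot and holds the gate against the buffer by itself. The arm is clear, and the job was handed in at about 35 s of the 58 s allowed.

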